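# Load the inspection stage with the right-size mounts and latch its light

## Robot

A 6-joint arm with a two-finger parallel gripper is mounted at the origin on the work surface. World frame = base frame: x ahead of the robot, y to its left, z up, the work surface at z = 0. Lengths are in m, angles in rad, forces in N, time in s.
With the tool pointing down it reaches from about 0.35 to 0.975 m from the base axis. Payload 7.1 kg.
Tool frame: the origin (TCP) lies at the very end of the fingers, on their centre line; the grasp point (between the pads) lies 19 mm behind it; z points along the fingers, y is the line along which they close (so a half turn about z gives the same grasp; the last joint's range is limited). The gripper opens to 88 mm and grips with 3 to 60 N. Pads are 20 mm wide; open, the fingers measure 115 mm over their backs; the gripper's body (75 mm by 178 mm) begins 61 mm behind the grasp point.
Start: joints at [1.217, 0.423, 1.63, -0, 1.089, -0.019], TCP at [0.205, 0.59, 0.223] pointing down, gripper open.
Joint ranges: [-3, 3], [-0.9, 2.11], [0.09, 2.58], [-1.31, 4.45], [0.11, 2.69], [-2.54, 2.54]. Speed limits (rad/s): [2.39, 2.39, 3.01, 3.14, 3.14, 3.14].

## Interface

Orientations are given as a rotation vector (axis times angle).
In Python, from cell import arm, imaging, job, search_frame gives the robot as it stands.
- The arm moves only by the tool carry_out, never from a script. Its argument "increments" is a list of rows, each a list of 5 numbers: the finger opening in m, from 0 to 0.0878, then the shift along the tool's x, y, z in m, then the turn about the tool's z in rad. A call has 1 to 20 rows; each row is the pose to reach, as a shift and turn from the pose commanded when the call began, along the tool's axes at that moment; what a row does not reach only later rows make up. A row lasts 1/8 s, in which the tool goes at most 62.5 mm and 10.7 degrees, less where a joint would pass 70% of its speed; a pose out of reach is approached as far as the arm can. A call with a gripper value outside its range is refused whole. The fingers move at their own pace and stop on an object; "squeeze" is the grip in N (left out, the last holds). Time passes only in rows, so rows that repeat a pose let the fingers close. It gives the time, the measured TCP pose, the force, the opening and the grip force at its end, in the units of the state.
- arm.read_state(): the state, without advancing time (a new reading comes with each control period).
- imaging.read_camera(name): name is "scene" or "top" or "wrist"; returns a dict with "img" (480x640x3 uint8, red, green, blue), "K" (3x3 intrinsics, pixels), "position" and "rotation" of the camera in the world. Camera axes: x right, y up, looking along -z (the intrinsics and any distortion apply to the point x, -y, -z); pixel columns grow to the right and rows downward; lengths in m; the calibration is good to about 2 mm. A picture is of the moment at which its call begins. There is no depth.
- job.hand_in(): hands the job in; it is judged then, once.
Trained networks look in a picture, given as the dict that the camera call returned (one of the last four; its "shot" number tells which), for a name from the list of things; names that differ only in an ending like _2 or _b are one class to them, and where a whole thing is asked for, a point or a joint stands for the part that bears it (a point fixed in the world has none). Each returns a list of dicts, best first, with "score" (0 to 1); they miss things now and then, are a little off and sometimes report something else, mostly with a low value. They report only what shows in the picture. A call takes as long as a camera call.
- search_frame(picture, label): "uv" ([column, row] in pixels, amid what is visible of it).
The state is a dict: "time_s": time; "joints": joint angles; "dq": joint speeds; "tau": joint torques, N m; "position": TCP position; "orientation": TCP orientation; "contact_force": force on the tool from outside, world axes, zero at the start; "ft_torque": the same for the moment, N m; "finger_gap": finger opening in m; "grip_force": force on a finger pad.
Only numpy, scipy, OpenCV 4.12 (cv2) and the standard library are available. Lean on these libraries where they do the work, as an engineer would, in place of code of your own. Each camera call takes 0.05 s, during which the arm holds its last target. There are 200 camera calls.

## Task

Get the inspection stage ready: first take the small mounts left over from the last batch off the stage and stand them in the grey tray. Then pick out every 40 mm mount from the blue mat, leaving the 32 mm and 48 mm look-alikes on it, and stand each upright in a bay of its own, between the two stops and centred on the engraved line. Last, set the light module down in the open end of the rail and slide it fully home, so that both spring plungers spring out behind it, without disturbing the other things on the bench.

Things in the scene. Friction and masses are not known exactly. Their poses are not given: they have to be found in the camera images.
- stage: Fixed aluminium stage plate, 200 (x) x 244 (y) x 14 mm. Origin: centre of its underside. Front half: four bays in a row along y, crossed by one engraved dark line. Back half: the light rail, along y.
- bay0 (a point): Centre of bay 0 on the plate's top surface (on the engraved line, midway between the bay's two stop bars); axes as the stage. The stop bars lie on its -y and +y sides, 43 mm apart, 44 mm long (x), 6 mm wide, 8 mm high; open at -x and +x. Bays are 58 mm apart along y.
- bay1 (a point): Centre of bay 1 on the plate's top surface (on the engraved line, midway between the bay's two stop bars); axes as the stage. The stop bars lie on its -y and +y sides, 43 mm apart, 44 mm long (x), 6 mm wide, 8 mm high; open at -x and +x. Bays are 58 mm apart along y.
- bay2 (a point): Centre of bay 2 on the plate's top surface (on the engraved line, midway between the bay's two stop bars); axes as the stage. The stop bars lie on its -y and +y sides, 43 mm apart, 44 mm long (x), 6 mm wide, 8 mm high; open at -x and +x. Bays are 58 mm apart along y.
- bay3 (a point): Centre of bay 3 on the plate's top surface (on the engraved line, midway between the bay's two stop bars); axes as the stage. The stop bars lie on its -y and +y sides, 43 mm apart, 44 mm long (x), 6 mm wide, 8 mm high; open at -x and +x. Bays are 58 mm apart along y.
- rail_home (a point): Light module's origin when fully home: on the plate, axes as the stage; module's long side along the rail (y), either way round. The module goes in with its origin at y = +0.127 of this frame (mouth: open above, guides 8 mm high flaring from 54 to 67 mm apart), slides to -y between walls 53 mm apart, 12 mm high, and from y = 0.025 under lips 42 mm apart. End stop at y = -0.035.
- detent_near (a joint): Brass spring plunger (ball of 18 mm, reaching 4 mm out of the wall) in the -x wall of the rail: 0 = sprung out, up to 0.006 m = pressed into the wall. About 3 N. It snaps out behind the module's flange when the module is fully home.
- detent_far (a joint): The same plunger in the +x wall of the rail.
- light: Loose light module, 0.25 kg: aluminium flange 70 (x) x 50 (y) x 6 mm, and on it a black finned body 60 (x) x 34 (y) mm reaching 56 mm above the underside, with a glass window on top. Origin: centre of its underside. Grip the body across its 34 mm, well above the flange.
- mat: Fixed blue mat on the bench, 260 x 260 x 3 mm. Origin: centre of its underside.
- tray: Fixed shallow grey tray, 120 (x) x 140 (y) x 16 mm outside, walls 4 mm, floor about 4 mm thick, open above. Origin: centre of its underside.
- fresh_a: Mount of the right size: black round disc 40 mm across, 30 mm tall, metal section in the top face; starts somewhere on the mat (may be absent). Origin: centre of its underside.
- fresh_b: Mount of the right size: black round disc 40 mm across, 30 mm tall, metal section in the top face; starts somewhere on the mat (may be absent). Origin: centre of its underside.
- fresh_c: Mount of the right size: black round disc 40 mm across, 30 mm tall, metal section in the top face; starts somewhere on the mat (may be absent). Origin: centre of its underside.
- fresh_d: Mount of the right size: black round disc 40 mm across, 30 mm tall, metal section in the top face; starts somewhere on the mat (may be absent). Origin: centre of its underside.
- small_a: Look-alike mount, too small: 32 mm across, 30 mm tall; on the mat, stays there. Origin: centre of its underside.
- small_b: Look-alike mount, too small: 32 mm across, 30 mm tall; on the mat, stays there. Origin: centre of its underside.
- large_a: Look-alike mount, too large: 48 mm across, 30 mm tall; on the mat, stays there. Origin: centre of its underside.
- large_b: Look-alike mount, too large: 48 mm across, 30 mm tall; on the mat, stays there. Origin: centre of its underside.
- old_a: Left-over mount of the last batch, 32 mm across, 30 mm tall; starts in a bay of the stage (may be absent). Origin: centre of its underside.
- old_b: Left-over mount of the last batch, 32 mm across, 30 mm tall; starts in a bay of the stage (may be absent). Origin: centre of its underside.
- old_c: Left-over mount of the last batch, 32 mm across, 30 mm tall; starts in a bay of the stage (may be absent). Origin: centre of its underside.
- eyepiece: Bystander: black eyepiece, 44 mm across, 56 mm tall, beyond the stage. Origin: centre of its underside.
- bottle: Bystander: closed amber bottle, 44 mm across, 85 mm tall, beyond the stage. Origin: centre of its underside.

How it is judged:
On the way, in this order (a step that is already met when the one before it is completed fails the run):
1. the left-over mounts stand in the tray (x of old_a in the frame of tray between -0.052 and 0.052 m and y of old_a in the frame of tray between -0.062 and 0.062 m and z of each of old_a, old_b, old_c in the frame of tray below 0.01 m and angle between each of old_a, old_b, old_c's own z axis and vertical below 0.12 rad and linear speed of each of old_a, old_b, old_c below 0.03 m/s and x of old_b in the frame of tray between -0.052 and 0.052 m and y of old_b in the frame of tray between -0.062 and 0.062 m and x of old_c in the frame of tray between -0.052 and 0.052 m and y of old_c in the frame of tray between -0.062 and 0.062 m), for 0.2 s.
2. every 40 mm mount stands centred in a bay ((horizontal distance between fresh_a and bay0 below 0.006 m or horizontal distance between fresh_a and bay1 below 0.006 m or horizontal distance between fresh_a and bay2 below 0.006 m or horizontal distance between fresh_a and bay3 below 0.006 m) and z of each of fresh_a, fresh_b, fresh_c, fresh_d in the frame of bay0 below 0.003 m and angle between each of fresh_a, fresh_b, fresh_c, fresh_d's own z axis and vertical below 0.1 rad and linear speed of each of fresh_a, fresh_b, fresh_c, fresh_d below 0.03 m/s and (horizontal distance between fresh_b and bay0 below 0.006 m or horizontal distance between fresh_b and bay1 below 0.006 m or horizontal distance between fresh_b and bay2 below 0.006 m or horizontal distance between fresh_b and bay3 below 0.006 m) and (horizontal distance between fresh_c and bay0 below 0.006 m or horizontal distance between fresh_c and bay1 below 0.006 m or horizontal distance between fresh_c and bay2 below 0.006 m or horizontal distance between fresh_c and bay3 below 0.006 m) and (horizontal distance between fresh_d and bay0 below 0.006 m or horizontal distance between fresh_d and bay1 below 0.006 m or horizontal distance between fresh_d and bay2 below 0.006 m or horizontal distance between fresh_d and bay3 below 0.006 m)), for 0.2 s.
3. the light module is home on the rail and both plungers are out behind it (y of light in the frame of rail_home between -0.003 and 0.003 m and x of light in the frame of rail_home between -0.004 and 0.004 m and z of light in the frame of rail_home below 0.003 m and angle between the x axis of light and the y axis of stage, either way round below 0.1 rad and angle between light's own z axis and vertical below 0.1 rad and value of joint each of detent_near, detent_far below 0.002 m and linear speed of light below 0.03 m/s), for 0.2 s.
At the end, for the whole second after the job is handed in: Left-over mounts stand on the tray floor; each 40 mm mount stands on the plate within 6 mm of the centre of its own bay; the light module lies within 3 mm of fully home, both plungers out (pressed under 2 mm); 32 and 48 mm mounts still stand on the mat; all upright, at rest (all of step 1 and all of step 2 and all of step 3 and horizontal distance between each of small_a, small_b, large_a, large_b and mat below 0.17 m and z of each of small_a, small_b, large_a, large_b in the frame of mat below 0.006 m and angle between each of small_a, small_b, large_a, large_b's own z axis and vertical below 0.12 rad); the robot touches nothing.
It fails at once if the eyepiece is disturbed (moved more than 30 mm) (distance of eyepiece from where it was at the start of the episode above 0.03 m).
It fails at once if the bottle is disturbed (moved more than 30 mm) (distance of bottle from where it was at the start of the episode above 0.03 m).
It fails at once if a look-alike of the wrong size is put in a bay (horizontal distance between any of small_a, small_b, large_a, large_b and bay0 below 0.02 m or horizontal distance between any of small_a, small_b, large_a, large_b and bay1 below 0.02 m or horizontal distance between any of small_a, small_b, large_a, large_b and bay2 below 0.02 m or horizontal distance between any of small_a, small_b, large_a, large_b and bay3 below 0.02 m).
Of fresh_a, fresh_b, fresh_c, fresh_d only 3 to 4 are there at a start; the rules pass over those that are not, and their reading is None.
Of old_a, old_b, old_c only 2 to 3 are there at a start; the rules pass over those that are not, and their reading is None.
At some moment in a run one of fresh_a, fresh_b, fresh_c, fresh_d may be knocked a few centimetres aside while the robot is not near it.
Once in a run the grip may slacken for a moment while it holds something.
It also fails if it takes over 200 s, if anything falls off the work surface, if the arm or the gripper's body presses on something with over 40 N, if the wrist force passes 120 N, or if a joint passes its speed limit or range.

## Working session

There is one attempt and no reset: what is moved stays moved. The work goes in short steps, Python scripts to look and compute and a tool call to move; the robot and the scene stay as the last step left them, time stands still between calls to the robot, and variables do not carry over. Pictures are saved under pics/ and viewed, at most 14 in all, crops included, and the job is handed in when it is done.

Besides the shell and the picture viewer there is one more tool, called as name(argument=value, ...) on one line, values as JSON. carry_out: Moves the arm, as the interface text tells. Its arguments: {"type":"object","properties":{"increments":{"type":"array"},"squeeze":{"type":"number"}},"required":["increments"]}

```bash
ls; mkdir -p pics
cat > h.py <<'E'
import numpy as np, cv2
from cell import arm, imaging, job, search_frame
from scipy.spatial.transform import Rotation as R
def cam(n,save=None):
    p=imaging.read_camera(n)
    if save: cv2.imwrite('pics/'+save,p['img'][:,:,::-1])
    return p
def rot(p):
    r=np.array(p['rotation'],float)
    return r if r.shape==(3,3) else R.from_rotvec(r).as_matrix()
def ray(p,uv):
    d=np.array(p.get('dist',p.get('distortion',np.zeros(5))),float)
    x=cv2.undistortPoints(np.array([[uv]],float),np.array(p['K'],float),d)[0,0]
    v=rot(p)@np.array([x[0],-x[1],-1]); return np.array(p['position']),v
def atz(p,uv,z):
    o,v=ray(p,uv); return o+v*(z-o[2])/v[2]
def tri(a,ua,b,ub):
    A=[];B=[]
    for p,u in((a,ua),(b,ub)):
        o,v=ray(p,u); v=v/np.linalg.norm(v); M=np.eye(3)-np.outer(v,v); A.append(M);B.append(M@o)
    return np.linalg.lstsq(np.vstack(A),np.hstack(B),rcond=None)[0]
def proj(p,X):
    c=rot(p).T@(np.array(X)-p['position']); q=np.array([c[0],-c[1],-c[2]])
    d=np.array(p.get('dist',p.get('distortion',np.zeros(5))),float)
    return cv2.projectPoints(q.reshape(1,1,3),np.zeros(3),np.zeros(3),np.array(p['K'],float),d)[0].ravel()
E
python3 - <<'E'
from h import *
for n in('top','scene','wrist'):
    p=cam(n,n+'0.png'); print(n,{k:np.round(v,3).tolist() if k!='img' else 0 for k,v in p.items() if k not in('img','shot','name')})
    if n!='wrist':
        for l in('stage','light','mat','tray','fresh_a','small_a','large_a','old_a','eyepiece','bottle','detent_near'):
            print(l,[(np.round(d['uv']).tolist(),round(d['score'],2),np.round(atz(p,d['uv'],.03),3)[:2].tolist()) for d in search_frame(p,l)])
print(arm.read_state())
E
```

```text
pics
top {'K': [[597.196, 0.0, 330.305], [0.0, 597.196, 238.424], [0.0, 0.0, 1.0]], 'position': [0.535, 0.053, 1.182], 'rotation': [0.045, -0.074, -1.567]}
stage [([356.0, 265.0], 0.72, [0.572, -0.018])]
light [([498.0, 333.0], 0.69, [0.443, -0.292]), ([189.0, 280.0], 0.45, [0.542, 0.303]), ([346.0, 299.0], 0.39, [0.506, 0.001]), ([355.0, 265.0], 0.2, [0.572, -0.017])]
mat [([187.0, 279.0], 0.67, [0.543, 0.305]), ([352.0, 268.0], 0.66, [0.566, -0.01])]
tray [([493.0, 246.0], 0.72, [0.609, -0.285])]
fresh_a [([150.0, 294.0], 0.82, [0.515, 0.375]), ([237.0, 256.0], 0.63, [0.588, 0.211]), ([142.0, 332.0], 0.58, [0.443, 0.39])]
small_a [([190.0, 292.0], 0.8, [0.52, 0.299]), ([187.0, 334.0], 0.55, [0.439, 0.304])]
large_a [([228.0, 335.0], 0.94, [0.437, 0.227]), ([231.0, 290.0], 0.78, [0.524, 0.222])]
old_a [([399.0, 287.0], 0.58, [0.53, -0.101]), ([344.0, 299.0], 0.48, [0.507, 0.004]), ([228.0, 333.0], 0.31, [0.441, 0.226])]
eyepiece [([273.0, 170.0], 0.64, [0.757, 0.144]), ([188.0, 283.0], 0.5, [0.536, 0.304])]
bottle [([410.0, 166.0], 0.85, [0.765, -0.123]), ([228.0, 291.0], 0.68, [0.5
[... 1276 characters left out ...]
': [-0.219, -0.155, 1.229]}
{'time_s': 1.25, 'joints': array([ 1.21698648e+00,  4.23088390e-01,  1.62994747e+00, -1.16260336e-05,
        1.08861830e+00, -1.90381983e-02]), 'dq': array([0.00075921, 0.00028437, 0.00114313, 0.0008856 , 0.00046109,
       0.00032629]), 'tau': array([-7.55518831e-04, -5.44585490e+01, -2.74041367e+01,  6.43069739e-02,
        1.69499073e-02,  5.00140303e-06]), 'position': array([0.20533005, 0.59025646, 0.22266363]), 'orientation': array([-5.23397360e-01, -3.09768487e+00,  9.79322090e-05]), 'contact_force': array([0.04130502, 0.11871936, 0.82909533]), 'ft_torque': array([ 0.02950423, -0.00350758, -0.03796096]), 'grip_force': 0.0, 'finger_gap': 0.08808659501407216}
```

View pics/top0.png

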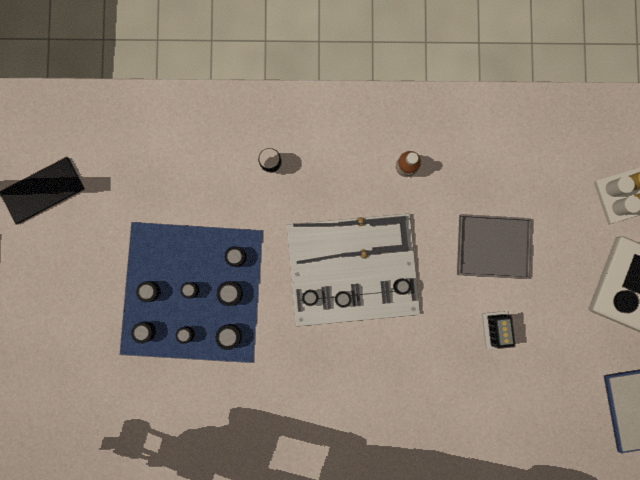

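View pics/scene0.png

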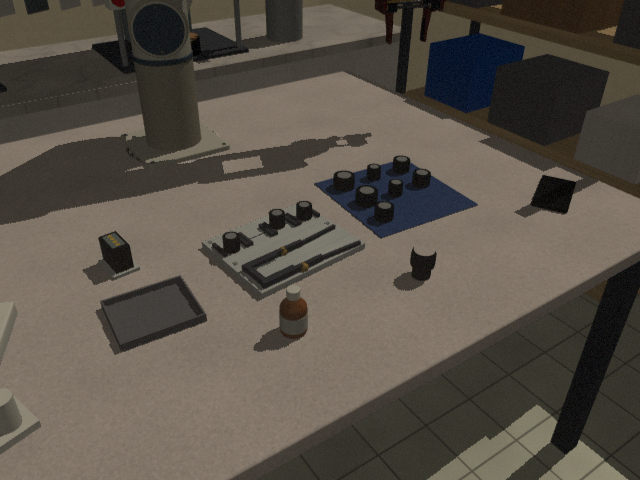

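The top view shows three left-overs in the bays at (311,297), (344,299) and (403,286). The mat holds seven mounts: fresh candidates at (235,256), (148,291) and (143,332), large at (229,293) and (228,336), small at (189,290) and (185,334). The light is at (498,333), the tray at (494,246), and the rail mouth is on the left (+y). The scene view agrees with this.

```bash
cat >> h.py <<'E'
def inc(x,y,z,phi=None,s=None):
    """print tool-axis shift+turn from current pose to world target; phi = world angle of tool y (closing line)"""
    s=s or arm.read_state(); M=R.from_rotvec(s['orientation']).as_matrix()
    d=M.T@(np.array([x,y,z])-s['position']); cur=np.arctan2(M[1,1],M[0,1]); t=0
    if phi is not None:
        t=-((phi-cur+np.pi/2)%np.pi-np.pi/2)
    print('inc',np.round(d,4),'turn',round(t,4),'curphi',round(cur,4),'pos',np.round(s['position'],4),'q',np.round(s['joints'],2))
E
python3 - <<'E'
from h import *
s=arm.read_state(); p=cam('wrist'); M=R.from_rotvec(s['orientation']).as_matrix()
print('cam in tool',M.T@(np.array(p['position'])-s['position'])); 
print('view axis in tool',M.T@rot(p)@[0,0,-1], 'cam right',M.T@rot(p)@[1,0,0])
p=cam('top')
print([np.round(atz(p,u,.014)[:2],3).tolist() for u in((289,224),(410,215),(419,313),(297,325))])
print('tray',[np.round(atz(p,u,.016)[:2],3).tolist() for u in((459,214),(533,217),(531,279),(458,276))])
inc(.53,-.09,.3,0)
E
```

```text
cam in tool [ 0.06813875 -0.00033294 -0.16341192]
view axis in tool [-2.48915705e-01 -3.27596141e-04  9.68525097e-01] cam right [-1.51811336e-04  9.99999944e-01  2.99226006e-04]
[[0.652, 0.112], [0.671, -0.126], [0.479, -0.142], [0.456, 0.095]]
tray [[0.673, -0.223], [0.668, -0.369], [0.546, -0.362], [0.551, -0.219]]
inc [-0.5302 -0.5358 -0.0773] turn 1.236 curphi 1.236 pos [0.2053 0.5903 0.2227] q [ 1.22  0.42  1.63 -0.    1.09 -0.02]
```

carry_out(increments=[[0.08,-0.539,-0.453,-0.077,1.236],[0.08,-0.539,-0.453,-0.077,1.236],[0.08,-0.539,-0.453,-0.077,1.236],[0.08,-0.539,-0.453,-0.077,1.236],[0.08,-0.539,-0.453,-0.077,1.236],[0.08,-0.539,-0.453,-0.077,1.236],[0.08,-0.539,-0.453,-0.077,1.236],[0.08,-0.539,-0.453,-0.077,1.236],[0.08,-0.539,-0.453,-0.077,1.236],[0.08,-0.539,-0.453,-0.077,1.236],[0.08,-0.539,-0.453,-0.077,1.236],[0.08,-0.539,-0.453,-0.077,1.236],[0.08,-0.539,-0.453,-0.077,1.236],[0.08,-0.539,-0.453,-0.077,1.236]], squeeze=25)

```text
time_s: 3.1
position: [0.5646, -0.0134, 0.2993]
orientation: [-2.219, -2.222, 0.001]
contact_force: [-0.1, -0.1, 1.1]
finger_gap: 0.0802
grip_force: 0.0
```

Run:
```python
from h import *
p=cam('wrist','w1.png')
for l in('old_a','detent_near','stage'):
    print(l,[(np.round(d['uv']).tolist(),round(d['score'],2),np.round(atz(p,d['uv'],.044),3)[:2].tolist()) for d in search_frame(p,l)])
s=arm.read_state();print(s['time_s']);inc(.5,0,.1,0)
```

```text
old_a [([256.0, 175.0], 0.9, [0.507, 0.007]), ([259.0, 109.0], 0.9, [0.512, 0.068]), ([285.0, 282.0], 0.8, [0.533, -0.104])]
detent_near [([342.0, 214.0], 0.7, [0.591, -0.032]), ([324.0, 183.0], 0.41, [0.574, -0.001])]
stage [([322.0, 180.0], 0.72, [0.571, 0.001])]
3.3
inc [ 0.0135 -0.065   0.1997] turn 0.0018 curphi 0.0018 pos [ 0.565  -0.0134  0.2997] q [-0.04  0.25  1.69  0.    1.2  -0.05]
```

View pics/w1.png

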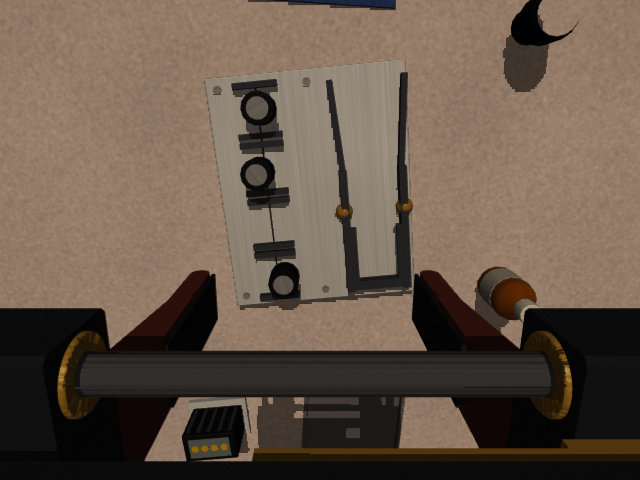

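The wrist view shows the left-overs at (258,107), (257,174) and (285,280), so bay 1 (about (275,225)) is empty. Image right is world +x and up is +y. The plate corners are at (206,80), (404,60), (413,292) and (239,307).

```bash
cat >> h.py <<'E'
def warp(p,z,x0,x1,y0,y1,s=2000.):
    """orthographic picture of plane z: col=(x-x0)*s, row=(y1-y)*s"""
    W=np.array([[x0,y0],[x1,y0],[x1,y1],[x0,y1]]); src=np.array([proj(p,[a,b,z]) for a,b in W],np.float32)
    dst=np.array([[(a-x0)*s,(y1-b)*s] for a,b in W],np.float32)
    return cv2.warpPerspective(p['img'],cv2.getPerspectiveTransform(src,dst),(int((x1-x0)*s),int((y1-y0)*s)))
def discs(p,z,x0,x1,y0,y1,s=2000.,dmin=.012,dmax=.045):
    g=cv2.cvtColor(warp(p,z,x0,x1,y0,y1,s),cv2.COLOR_RGB2GRAY); out=[]
    for th in (60,75,90,105):
        cs,_=cv2.findContours((cv2.GaussianBlur(g,(5,5),0)>th).astype(np.uint8),cv2.RETR_LIST,cv2.CHAIN_APPROX_NONE)
        for c in cs:
            A=cv2.contourArea(c); d=2*np.sqrt(A/np.pi)/s
            if not dmin<d<dmax or len(c)<20: continue
            h=cv2.contourArea(cv2.convexHull(c)); (cx,cy),(a,b),_=cv2.fitEllipse(c)
            if A/h<.93 or min(a,b)/max(a,b)<.85: continue
            m=np.zeros_like(g); cv2.drawContours(m,[c],-1,255,-1); out.append((x0+cx/s,y1-cy/s,d,g[m>0].mean()-g[(cv2.dilate(m,np.ones((9,9)))>0)&(m==0)].mean()))
    out.sort(key=lambda t:-t[3]); k=[]
    for t in out:
        if all(np.hypot(t[0]-q[0],t[1]-q[1])>.015 for q in k): k.append(t)
    return k
E
python3 - <<'E'
from h import *
p=cam('wrist')
for t in discs(p,.044,.45,.70,-.15,.13): print(np.round(t,4))
img=warp(p,.014,.42,.72,-.17,.13)
hsv=cv2.cvtColor(img,cv2.COLOR_RGB2HSV)
print('sat plate',hsv[200,330],'bench',hsv[40,560],hsv[300,20])
cv2.imwrite('pics/st.png',img[:,:,::-1])
E
```

```text
[5.09300e-01 6.98000e-02 2.02000e-02 6.52171e+01]
[5.06300e-01 7.00000e-03 2.00000e-02 6.27022e+01]
[ 5.30800e-01 -1.07500e-01  1.99000e-02  6.02406e+01]
sat plate [18 47 54] bench [ 13  74 151] [ 13  76 145]
```

View pics/st.png

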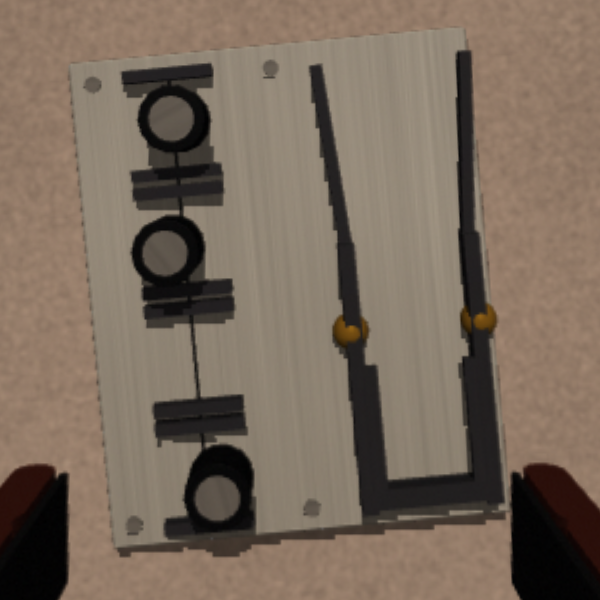

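The rectified plate shows the stage turned about +5.3° and centred near (0.564,-0.014). The engraved line runs through the bays at stage x = -50 mm, and the plungers are at (351,329) and (479,319). Next: pick the left-over in bay 3.

carry_out(increments=[[0.06,0.083,-0.056,0.2,-0.091],[0.06,0.083,-0.056,0.2,-0.091],[0.06,0.083,-0.056,0.2,-0.091],[0.06,0.083,-0.056,0.2,-0.091],[0.06,0.083,-0.056,0.24,-0.091],[0.06,0.083,-0.056,0.27,-0.091],[0.06,0.083,-0.056,0.281,-0.091],[0.06,0.083,-0.056,0.281,-0.091],[0.02,0.083,-0.056,0.281,-0.091],[0.02,0.083,-0.056,0.281,-0.091],[0.02,0.083,-0.056,0.281,-0.091],[0.02,0.083,-0.056,0.281,-0.091],[0.02,0.083,-0.056,0.26,-0.091],[0.02,0.083,-0.056,0.2,-0.091],[0.02,0.083,-0.056,0.2,-0.091],[0.02,0.083,-0.056,0.2,-0.091]], squeeze=25)

```text
time_s: 5.35
position: [0.5093, 0.0683, 0.0996]
orientation: [2.118, 2.32, 0.0]
contact_force: [0.4, 0.5, -1.2]
finger_gap: 0.0313
grip_force: 25.0
```

Run:
```python
from h import *
p=cam('top')
src=[(459,214),(533,217),(531,279),(458,276)]
img=warp(p,.016,.5,.75,-.42,-.17); cv2.imwrite('pics/tr.png',img[:,:,::-1])
print(arm.read_state()['time_s']); inc(.6095,-.333,.1,-.035)
```

```text
5.4
inc [-0.4087  0.0639 -0.0012] turn 0.1259 curphi 0.0909 pos [0.5088 0.0682 0.0989] q [ 0.11  0.45  1.95 -0.    0.74  0.02]
```

View pics/tr.png

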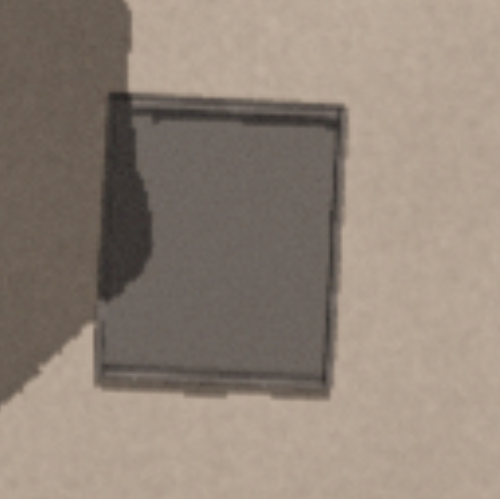

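carry_out(increments=[[0.02,-0.408,0.062,0,0.141],[0.02,-0.408,0.062,0,0.141],[0.02,-0.408,0.062,0,0.141],[0.02,-0.408,0.062,0,0.141],[0.02,-0.408,0.062,0,0.141],[0.02,-0.408,0.062,0,0.141],[0.02,-0.408,0.062,0,0.141],[0.02,-0.408,0.062,0,0.141],[0.02,-0.408,0.062,0.04,0.141],[0.02,-0.408,0.062,0.075,0.141],[0.02,-0.408,0.062,0.0885,0.141],[0.02,-0.408,0.062,0.0885,0.141],[0.02,-0.408,0.062,0.0885,0.141],[0.045,-0.408,0.062,0.0885,0.141],[0.045,-0.408,0.062,0.0885,0.141],[0.045,-0.408,0.062,0.0885,0.141],[0.045,-0.408,0.062,0.05,0.141],[0.045,-0.408,0.062,0,0.141],[0.06,-0.408,0.062,-0.02,0.141]])

```text
time_s: 7.78
position: [0.6098, -0.3332, 0.1229]
orientation: [2.273, 2.162, 0.002]
contact_force: [-0.0, 1.4, -0.4]
finger_gap: 0.0518
grip_force: 0.0
```

Run:
```python
from h import *
print(arm.read_state()['time_s']); inc(.5068,.0065,.1,.093); inc(.5308,-.1080,.1,.093)
p=cam('top')
for l in('old_a','fresh_a'):print(l,[(np.round(d['uv']).tolist(),round(d['score'],2),np.round(atz(p,d['uv'],.034),3)[:2].tolist()) for d in search_frame(p,l)])
```

```text
7.775
inc [ 0.3342 -0.12    0.0218] turn -0.1431 curphi -0.0501 pos [ 0.6098 -0.3332  0.1229] q [-0.52  0.63  1.53 -0.    0.98 -0.47]
inc [ 0.221  -0.0903  0.0221] turn -0.1431 curphi -0.0501 pos [ 0.6098 -0.3332  0.1229] q [-0.52  0.63  1.53 -0.    0.98 -0.47]
old_a [([345.0, 297.0], 0.72, [0.509, 0.003]), ([398.0, 285.0], 0.6, [0.534, -0.1]), ([511.0, 250.0], 0.54, [0.601, -0.318])]
fresh_a [([149.0, 293.0], 0.93, [0.518, 0.377]), ([143.0, 329.0], 0.85, [0.449, 0.385]), ([237.0, 257.0], 0.56, [0.587, 0.21]), ([354.0, 268.0], 0.29, [0.566, -0.014])]
```

carry_out(increments=[[0.06,0.221,-0.09,0.02,-0.143],[0.06,0.221,-0.09,0.02,-0.143],[0.06,0.221,-0.09,0.02,-0.143],[0.06,0.221,-0.09,0.02,-0.143],[0.06,0.221,-0.09,0.02,-0.143],[0.06,0.221,-0.09,0.04,-0.143],[0.06,0.221,-0.09,0.07,-0.143],[0.06,0.221,-0.09,0.095,-0.143],[0.06,0.221,-0.09,0.104,-0.143],[0.06,0.221,-0.09,0.104,-0.143],[0.02,0.221,-0.09,0.104,-0.143],[0.02,0.221,-0.09,0.104,-0.143],[0.02,0.221,-0.09,0.104,-0.143],[0.02,0.221,-0.09,0.104,-0.143],[0.02,0.221,-0.09,0.085,-0.143],[0.02,0.221,-0.09,0.02,-0.143],[0.02,0.221,-0.09,0.02,-0.143],[0.02,0.221,-0.09,0.02,-0.143]])

```text
time_s: 10.18
position: [0.5297, -0.1071, 0.1006]
orientation: [2.115, 2.321, 0.001]
contact_force: [-0.9, -0.1, -1.0]
finger_gap: 0.0312
grip_force: 25.0
```

Run:
```python
from h import *
inc(.6095,-.2925,.0105,-.05)
```

```text
inc [-0.1919  0.0621  0.0903] turn 0.1431 curphi 0.0931 pos [ 0.5297 -0.1071  0.1006] q [-0.22  0.48  1.9  -0.    0.77 -0.31]
```

carry_out(increments=[[0.02,-0.192,0.062,0,0.143],[0.02,-0.192,0.062,0,0.143],[0.02,-0.192,0.062,0,0.143],[0.02,-0.192,0.062,0,0.143],[0.02,-0.192,0.062,0,0.143],[0.02,-0.192,0.062,0.04,0.143],[0.02,-0.192,0.062,0.075,0.143],[0.02,-0.192,0.062,0.09,0.143],[0.02,-0.192,0.062,0.09,0.143],[0.02,-0.192,0.062,0.09,0.143],[0.045,-0.192,0.062,0.09,0.143],[0.045,-0.192,0.062,0.09,0.143],[0.045,-0.192,0.062,0.09,0.143],[0.045,-0.192,0.062,0.05,0.143],[0.045,-0.192,0.062,0,0.143],[0.06,-0.192,0.062,-0.02,0.143]])

```text
time_s: 12.18
position: [0.6106, -0.2933, 0.1229]
orientation: [2.273, 2.162, 0.002]
contact_force: [0.2, -0.1, 0.2]
finger_gap: 0.0519
grip_force: 0.0
```

Run:
```python
from h import *
inc(.5065,.0068,.0187,.093)
```

```text
inc [ 0.2947 -0.1194  0.1031] turn -0.1431 curphi -0.0501 pos [ 0.6106 -0.2933  0.1229] q [-0.47  0.61  1.57  0.    0.96 -0.42]
```

carry_out(increments=[[0.06,0.295,-0.119,0.02,-0.143],[0.06,0.295,-0.119,0.02,-0.143],[0.06,0.295,-0.119,0.02,-0.143],[0.06,0.295,-0.119,0.02,-0.143],[0.06,0.295,-0.119,0.02,-0.143],[0.06,0.295,-0.119,0.02,-0.143],[0.06,0.295,-0.119,0.04,-0.143],[0.06,0.295,-0.119,0.07,-0.143],[0.06,0.295,-0.119,0.095,-0.143],[0.06,0.295,-0.119,0.104,-0.143],[0.06,0.295,-0.119,0.104,-0.143],[0.02,0.295,-0.119,0.104,-0.143],[0.02,0.295,-0.119,0.104,-0.143],[0.02,0.295,-0.119,0.104,-0.143],[0.02,0.295,-0.119,0.104,-0.143],[0.02,0.295,-0.119,0.085,-0.143],[0.02,0.295,-0.119,0.02,-0.143],[0.02,0.295,-0.119,0.02,-0.143],[0.02,0.295,-0.119,0.02,-0.143]])

```text
time_s: 14.55
position: [0.5049, 0.0081, 0.0997]
orientation: [2.115, 2.322, 0.001]
contact_force: [-0.0, 0.3, -0.6]
finger_gap: 0.0316
grip_force: 25.0
```

Run:
```python
from h import *
inc(.6115,-.2525,.0105,-.05)
```

```text
inc [-0.2693  0.0819  0.0893] turn 0.1431 curphi 0.0931 pos [0.5049 0.0081 0.0997] q [-0.01  0.44  1.97 -0.    0.73 -0.1 ]
```

carry_out(increments=[[0.02,-0.269,0.082,0,0.143],[0.02,-0.269,0.082,0,0.143],[0.02,-0.269,0.082,0,0.143],[0.02,-0.269,0.082,0,0.143],[0.02,-0.269,0.082,0,0.143],[0.02,-0.269,0.082,0,0.143],[0.02,-0.269,0.082,0.04,0.143],[0.02,-0.269,0.082,0.075,0.143],[0.02,-0.269,0.082,0.089,0.143],[0.02,-0.269,0.082,0.089,0.143],[0.02,-0.269,0.082,0.089,0.143],[0.045,-0.269,0.082,0.089,0.143],[0.045,-0.269,0.082,0.089,0.143],[0.045,-0.269,0.082,0.089,0.143],[0.045,-0.269,0.082,0.05,0.143],[0.045,-0.269,0.082,0,0.143],[0.06,-0.269,0.082,-0.06,0.143]])

```text
time_s: 16.68
position: [0.6108, -0.2519, 0.1604]
orientation: [-2.275, -2.164, 0.001]
contact_force: [-0.1, 0.2, 1.0]
finger_gap: 0.0519
grip_force: 0.0
```

Run:
```python
from h import *
inc(.53,.245,.25,0)
p=cam('top','top2.png')
for l in('old_a','fresh_a'):print(l,[(np.round(d['uv']).tolist(),round(d['score'],2),np.round(atz(p,d['uv'],.034),3)[:2].tolist()) for d in search_frame(p,l)])
```

```text
inc [ 0.4923 -0.1058 -0.0891] turn -0.0501 curphi -0.0501 pos [ 0.6108 -0.2519  0.1604] q [-0.41  0.55  1.59 -0.    1.01 -0.36]
old_a [([477.0, 243.0], 0.76, [0.615, -0.252]), ([490.0, 246.0], 0.58, [0.608, -0.277])]
fresh_a [([144.0, 331.0], 0.91, [0.446, 0.384]), ([235.0, 255.0], 0.76, [0.59, 0.215]), ([151.0, 293.0], 0.67, [0.518, 0.372]), ([349.0, 270.0], 0.35, [0.562, -0.005])]
```

View pics/top2.png

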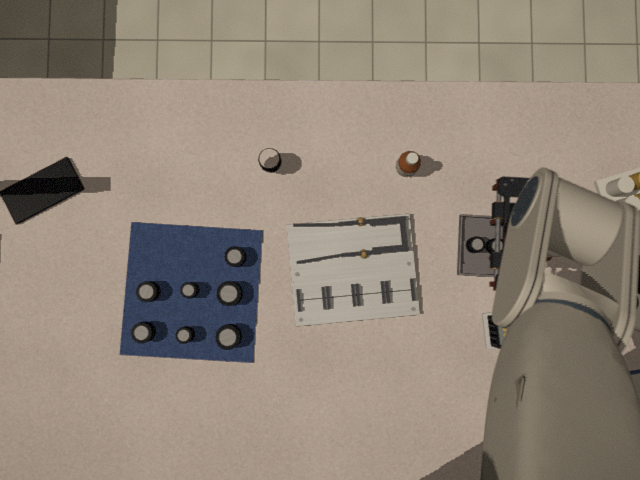

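The stage is now empty. All seven mat mounts are unmoved, and one left-over shows in the tray at (477,244) while the arm hides the other two. Next: a closer look at the empty stage.

carry_out(increments=[[0.08,0.219,-0.057,-0.1,-0.143],[0.08,0.219,-0.057,-0.1,-0.143],[0.08,0.219,-0.057,-0.1,-0.143],[0.08,0.219,-0.057,-0.1,-0.143],[0.08,0.219,-0.057,-0.1,-0.143],[0.08,0.219,-0.057,-0.1,-0.143],[0.08,0.219,-0.057,-0.1,-0.143]])

```text
time_s: 17.7
position: [0.5652, -0.0317, 0.2583]
orientation: [-2.116, -2.32, 0.002]
contact_force: [-0.9, -0.1, 0.5]
finger_gap: 0.08
grip_force: 0.0
```

```bash
cat > st.py <<'E'
from h import *
from scipy.optimize import least_squares
# model of dark stop bars tops (z .022) + plate, fit by bar/plate contrast
def feats(p,tag):
    img=warp(p,.022,.42,.72,-.17,.13,4000.); g=cv2.GaussianBlur(cv2.cvtColor(img,cv2.COLOR_RGB2GRAY),(9,9),0)
    cv2.imwrite('pics/'+tag,cv2.resize(img,None,fx=.5,fy=.5,interpolation=cv2.INTER_AREA)[:,:,::-1]); return g
E
python3 - <<'E'
from st import *
s=arm.read_state(); print(s['time_s'],s['position']); p=cam('wrist'); np.save('w3.npy',dict(p),allow_pickle=True); g=feats(p,'st2.png')
inc(.53,.245,.3,.0)
t=cam('top')
# old check in tray
for l in('old_a',):print(l,[(np.round(d['uv']).tolist(),round(d['score'],2),np.round(atz(t,d['uv'],.034),3)[:2].tolist()) for d in search_frame(t,l)])
E
```

```text
17.7 [ 0.56522075 -0.03168673  0.25831592]
inc [ 0.2789 -0.01   -0.0415] turn 0.0914 curphi 0.0914 pos [ 0.5653 -0.0318  0.2584] q [-0.08  0.3   1.73 -0.    1.12 -0.17]
old_a [([512.0, 250.0], 0.58, [0.602, -0.321]), ([493.0, 246.0], 0.53, [0.609, -0.284]), ([478.0, 243.0], 0.49, [0.614, -0.254])]
```

View pics/st2.png

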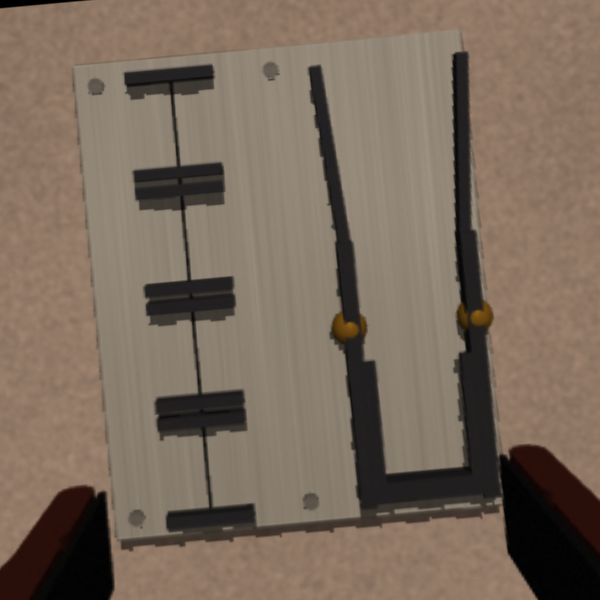

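All eight stop bars show, at rows 75–520 and columns 125–255 of the rectified picture, and the rail is clear. Next: fit the stage pose from the bar boxes.

```bash
cat >> st.py <<'E'
from scipy.optimize import minimize
def boxmask(p,cx,cy,th,shape,k):
    m=np.zeros(shape,np.uint8); c,s=np.cos(th),np.sin(th)
    for b in(-.087,-.029,.029,.087):
        for e in(-.0245,.0245):
            P=[]
            for dx in(-.022,.022):
                for dy in(-.003,.003):
                    for z in(.014,.022):
                        X,Y=-.05+dx,b+e+dy; P.append(proj(p,[cx+c*X-s*Y,cy+s*X+c*Y,z])*k)
            cv2.fillConvexPoly(m,cv2.convexHull(np.array(P,np.float32)).astype(np.int32),1)
    return m
def fit(p,x0=(.5644,-.014,.093),th=None):
    k=4; g=cv2.cvtColor(p['img'],cv2.COLOR_RGB2GRAY); G=cv2.resize(g,None,fx=k,fy=k,interpolation=cv2.INTER_CUBIC).astype(np.float32)
    D=cv2.GaussianBlur((G<th).astype(np.float32),(0,0),3)
    roi=cv2.dilate(boxmask(p,*x0,G.shape,k),np.ones((61,61)))>0
    def cost(v):
        m=cv2.GaussianBlur(boxmask(p,x0[0]+v[0]*.01,x0[1]+v[1]*.01,x0[2]+v[2]*.1,G.shape,k).astype(np.float32),(0,0),3)
        return float(((m-D)[roi]**2).mean())
    r=minimize(cost,[0,0,0],method='Nelder-Mead',options=dict(initial_simplex=[[0,0,0],[.3,0,0],[0,.3,0],[0,0,.2]],xatol=.005,fatol=1e-6,maxiter=120))
    return x0[0]+r.x[0]*.01,x0[1]+r.x[1]*.01,x0[2]+r.x[2]*.1,r.fun,cost([0,0,0])
E
python3 - <<'E'
from st import *
p=np.load('w3.npy',allow_pickle=True).item()
img=warp(p,.022,.42,.72,-.17,.13,2000.);g=cv2.cvtColor(img,cv2.COLOR_RGB2GRAY)
print(g[60:110:2,150],g[380:445:2,215])
for th in(35,45,55): print(th,np.round(fit(p,th=th),5))
E
```

```text
[141 140 139 139 135  82  36  34  34  34  34  19  22  58  60  60  59  69
 133 135 136 135 135 135 134] [129 128 128 128 127 126  78  28  26  32  32  32  31  32  43  33  12  24
  30  31  32  32  31  40  53  56  64  66 109 126 127 127 126]
35 [ 0.56468 -0.01422  0.0942   0.02244  0.02559]
45 [ 0.56483 -0.01423  0.09769  0.01291  0.01748]
55 [ 0.56481 -0.01434  0.09477  0.03117  0.03862]
```

carry_out(increments=[[0.065,0.294,-0.008,-0.042,0],[0.065,0.294,-0.008,-0.042,0],[0.065,0.294,-0.008,-0.042,0],[0.065,0.294,-0.008,-0.042,0],[0.065,0.294,-0.008,-0.042,0],[0.065,0.294,-0.008,-0.042,0],[0.065,0.294,-0.008,-0.042,0],[0.065,0.294,-0.008,-0.042,0]])

```text
time_s: 18.85
position: [0.5306, 0.2598, 0.3013]
orientation: [-2.118, -2.32, 0.001]
contact_force: [-0.1, 0.5, -0.3]
finger_gap: 0.0649
grip_force: 0.0
```

Run:
```python
from h import *
s=arm.read_state(); print(s['time_s'],s['position']); p=cam('wrist','w4.png'); t=cam('top')
D=discs(p,.033,.40,.66,.15,.45); 
for d in D: print(np.round(d,4), 'top', [np.round(e[:3],4).tolist() for e in discs(t,.033,d[0]-.035,d[0]+.035,d[1]-.035,d[1]+.035)])
for l in('fresh_a','small_a','large_a'):print(l,[(round(d['score'],2),np.round(atz(p,d['uv'],.033),3)[:2].tolist()) for d in search_frame(p,l)])
inc(.59,.215,.018,.0965)
```

```text
18.85 [0.53057085 0.25981256 0.30125147]
[4.88800e-01 4.16500e-01 2.66000e-02 1.00203e+02] top []
[5.20900e-01 3.82600e-01 2.65000e-02 9.90047e+01] top []
[4.34200e-01 2.26200e-01 3.15000e-02 9.46823e+01] top [[0.4343, 0.2272, 0.0334]]
[5.17400e-01 2.25200e-01 3.15000e-02 9.46594e+01] top [[0.5173, 0.2265, 0.0335]]
[5.23700e-01 3.02400e-01 2.10000e-02 9.42148e+01] top [[0.5236, 0.3032, 0.0229]]
[4.37800e-01 3.10000e-01 2.10000e-02 9.40437e+01] top []
[5.88600e-01 2.15300e-01 2.62000e-02 9.30812e+01] top [[0.5884, 0.2165, 0.0281]]
fresh_a [(0.93, [0.52, 0.381]), (0.91, [0.49, 0.414]), (0.58, [0.586, 0.218])]
small_a [(0.59, [0.439, 0.312]), (0.55, [0.524, 0.305])]
large_a [(0.86, [0.52, 0.229]), (0.61, [0.436, 0.23])]
inc [-0.0509  0.055   0.2837] turn -0.0046 curphi 0.0919 pos [0.5306 0.2606 0.3017] q [ 0.44  0.29  1.63 -0.    1.22  0.34]
```

View pics/w4.png

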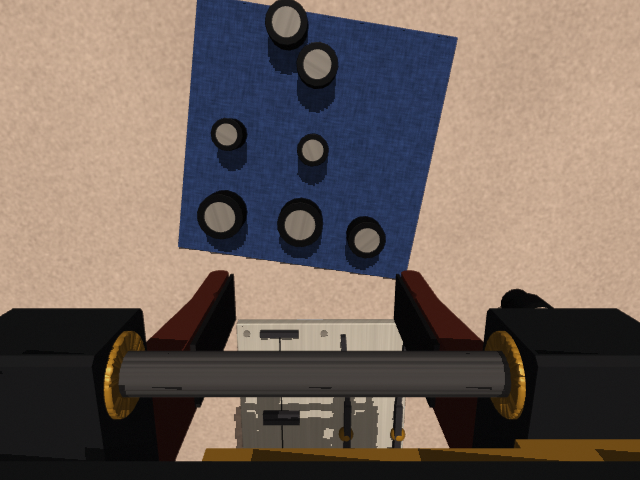

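The wrist view shows the knock has happened: the mount from (0.445,0.385) is now at pixel (286,21), beside the one at (317,64). The third 40 mm mount is at (366,238). Inner discs of 26.5, 21 and 31.5 mm tell fresh, small and large apart. Pick F1.

carry_out(increments=[[0.054,-0.05,0.054,0.1,-0.005],[0.054,-0.05,0.054,0.16,-0.005],[0.054,-0.05,0.054,0.2,-0.005],[0.054,-0.05,0.054,0.22,-0.005],[0.054,-0.05,0.054,0.24,-0.005],[0.054,-0.05,0.054,0.265,-0.005],[0.054,-0.05,0.054,0.285,-0.005],[0.054,-0.05,0.054,0.294,-0.005],[0.054,-0.05,0.054,0.294,-0.005],[0.03,-0.05,0.054,0.294,-0.005],[0.03,-0.05,0.054,0.294,-0.005],[0.03,-0.05,0.054,0.294,-0.005],[0.03,-0.05,0.054,0.294,-0.005],[0.03,-0.05,0.054,0.294,-0.005]])

```text
time_s: 20.85
position: [0.5894, 0.2169, 0.0086]
orientation: [2.11, 2.327, 0.002]
contact_force: [-0.4, -0.0, 6.1]
finger_gap: 0.0396
grip_force: 25.0
```

carry_out(increments=[[0.03,0,0,-0.02,0],[0.03,0,0,-0.07,0],[0.03,0,0,-0.08,0],[0.03,0,0,-0.08,0],[0.03,0,0,-0.08,0]], squeeze=30)

```text
time_s: 21.48
position: [0.5878, 0.2163, 0.0867]
orientation: [-2.109, -2.327, 0.003]
contact_force: [-0.5, 0.1, -1.6]
finger_gap: 0.0394
grip_force: 30.0
```

Run:
```python
from h import *
inc(.5066,.0676,.0195,.0965);inc(.5122,.0099,.0195,.0965)
```

```text
inc [-0.14   -0.0953  0.0674] turn 0.0015 curphi 0.098 pos [0.5878 0.2163 0.0867] q [ 0.33  0.6   1.7  -0.    0.84  0.24]
inc [-0.198  -0.0953  0.0675] turn 0.0015 curphi 0.098 pos [0.5878 0.2163 0.0867] q [ 0.33  0.6   1.7  -0.    0.84  0.24]
```

Run:
```python
from h import *
P=[]
for i in range(5):
    cam('wrist') if i else 0; P.append(arm.read_state()['position'])
print(np.round(P,4)); inc(.5122,.0105,.0195,.0965)
```

```text
[[0.5878 0.2163 0.0867]
 [0.5877 0.2163 0.0863]
 [0.5878 0.2163 0.0863]
 [0.5879 0.2163 0.0864]
 [0.5881 0.2164 0.0865]]
inc [-0.1974 -0.0955  0.0673] turn 0.0015 curphi 0.098 pos [0.5881 0.2164 0.0865] q [0.33 0.6  1.7  0.   0.84 0.24]
```

carry_out(increments=[[0.03,-0.197,-0.0955,0,0.0015],[0.03,-0.197,-0.0955,0,0.0015],[0.03,-0.197,-0.0955,0,0.0015],[0.03,-0.197,-0.0955,0,0.0015],[0.03,-0.197,-0.0955,0.03,0.0015],[0.03,-0.197,-0.0955,0.05,0.0015],[0.03,-0.197,-0.0955,0.05,0.0015],[0.03,-0.197,-0.0955,0.05,0.0015],[0.03,-0.197,-0.0955,0.05,0.0015]])

```text
time_s: 22.8
position: [0.5136, 0.0114, 0.0384]
orientation: [2.111, 2.326, 0.001]
contact_force: [-0.5, -0.3, -0.6]
finger_gap: 0.0391
grip_force: 30.0
```

Run:
```python
from h import *
cam('wrist','w5.png'); inc(.5122,.0109,.0195,.0965); s=arm.read_state(); print(s['contact_force'],s['finger_gap'])
```

```text
inc [-0.0003 -0.0015  0.0189] turn 0.0002 curphi 0.0967 pos [0.5136 0.0114 0.0384] q [-0.    0.56  1.97 -0.    0.61 -0.1 ]
[ 0.76094407 -0.47564353 -0.23404927] 0.03952466447851834
```

View pics/w5.png

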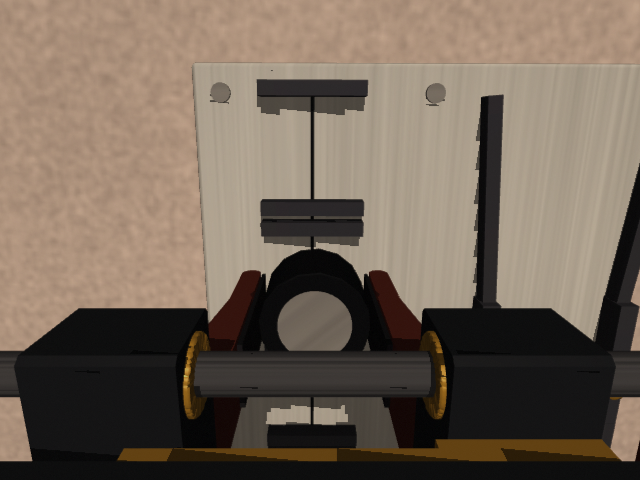

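The held mount shows at (315,325), lined up with the engraved line at column 312. Fit its visible disc edge for the y offset.

```bash
cat >> h.py <<'E'
def held(p,z,x,y,r=None):
    """centre of the held mount's grey disc from its visible arc, plane z, near x,y"""
    s=4000.; a=.025; g=cv2.GaussianBlur(cv2.cvtColor(warp(p,z,x-a,x+a,y-a,y+a,s),cv2.COLOR_RGB2GRAY).astype(np.float32),(5,5),0)
    pts=[]
    for an in np.radians(np.arange(10,171,4)):
        rr=np.arange(.006,.019,.00025); v=np.array([g[int(np.clip((a-q*np.sin(an))*s,0,199)),int(np.clip((a+q*np.cos(an))*s,0,199))] for q in rr])
        d=np.diff(v); i=d.argmin()
        if d[i]<-4: pts.append([x+rr[i]*np.cos(an),y+rr[i]*np.sin(an)])
    pts=np.array(pts); from scipy.optimize import least_squares
    f=least_squares(lambda c:np.hypot(*(pts-c[:2]).T)-c[2],[x,y,.013],loss='soft_l1',f_scale=.0005)
    return f.x,len(pts),np.median(abs(f.fun))
E
python3 - <<'E'
from h import *
p=cam('wrist'); s=arm.read_state()['position']
for z in(.0615,.0635): print(held(p,z,s[0],s[1]),s)
E
```

```text
(array([0.51318488, 0.00869316, 0.01338974]), 41, np.float64(0.00010953222415319673)) [0.51351322 0.01134128 0.03834418]
(array([0.51318579, 0.01014241, 0.01287097]), 41, np.float64(0.00011997432190574003)) [0.51351322 0.01134128 0.03834418]
```

carry_out(increments=[[0.03,0,-0.001,0,0],[0.03,0,-0.001,0.006,0],[0.03,0,-0.001,0.011,0],[0.03,0,-0.001,0.015,0],[0.03,0,-0.001,0.0175,0],[0.03,0,-0.001,0.0185,0],[0.03,0,-0.001,0.0185,0]])

```text
time_s: 23.78
position: [0.5118, 0.0111, 0.0196]
orientation: [-2.112, -2.326, 0.0]
contact_force: [-4.0, 0.1, 7.3]
finger_gap: 0.0394
grip_force: 30.0
```

carry_out(increments=[[0.054,0,0,0,0],[0.054,0,0,0,0],[0.054,0,0,0,0],[0.054,0,0,-0.03,0],[0.054,0,0,-0.08,0],[0.054,0,0,-0.14,0],[0.06,0.2,0.05,-0.21,0],[0.06,0.26,0.04,-0.21,0],[0.06,0.26,0.04,-0.21,0],[0.06,0.26,0.04,-0.21,0],[0.06,0.26,0.04,-0.21,0],[0.06,0.26,0.04,-0.21,0],[0.06,0.26,0.04,-0.21,0]])

```text
time_s: 25.4
position: [0.5263, 0.2722, 0.2283]
orientation: [-2.112, -2.325, 0.003]
contact_force: [0.9, 0.7, -0.2]
finger_gap: 0.0601
grip_force: 0.0
```

Run:
```python
from h import *
s=arm.read_state(); print(s['time_s'],s['position']); p=cam('wrist')
for d in discs(p,.033,.40,.66,.15,.45): print(np.round(d,4))
for a,b in((.5209,.3826),(.4888,.4165)): inc(a,b,.0085,.0965)
t=cam('top'); print(discs(t,.044,.48,.54,-.02,.04))
```

```text
25.4 [0.5262888  0.27219844 0.22834549]
[4.889000e-01 4.163000e-01 2.620000e-02 1.223989e+02]
[5.209000e-01 3.826000e-01 2.680000e-02 1.149779e+02]
[5.174000e-01 2.251000e-01 3.190000e-02 1.120844e+02]
[4.341000e-01 2.260000e-01 3.190000e-02 1.119894e+02]
[5.238000e-01 3.024000e-01 2.130000e-02 1.104991e+02]
[4.378000e-01 3.099000e-01 2.130000e-02 1.102465e+02]
inc [0.1108 0.0054 0.2198] turn -0.0014 curphi 0.0951 pos [0.5264 0.272  0.2284] q [ 0.46  0.37  1.7  -0.    1.08  0.36]
inc [ 0.1476 -0.0234  0.2198] turn -0.0014 curphi 0.0951 pos [0.5264 0.272  0.2284] q [ 0.46  0.37  1.7  -0.    1.08  0.36]
[(0.5111619338989257, 0.010685176849365235, np.float64(0.025006394610340307), np.float64(35.88277673844684))]
```

F1 stands well in bay 2. Next is F2, closing across the line between F2 and F3.

carry_out(increments=[[0.056,0.111,0.0055,0.06,-0.665],[0.056,0.111,0.0055,0.1,-0.665],[0.056,0.111,0.0055,0.13,-0.665],[0.056,0.111,0.0055,0.14,-0.665],[0.056,0.111,0.0055,0.15,-0.665],[0.056,0.111,0.0055,0.18,-0.665],[0.056,0.111,0.0055,0.205,-0.665],[0.056,0.111,0.0055,0.22,-0.665],[0.056,0.111,0.0055,0.22,-0.665],[0.03,0.111,0.0055,0.22,-0.665],[0.03,0.111,0.0055,0.22,-0.665],[0.03,0.111,0.0055,0.22,-0.665],[0.03,0.111,0.0055,0.22,-0.665],[0.03,0.111,0.0055,0.2,-0.665],[0.03,0.111,0.0055,0.15,-0.665],[0.03,0.111,0.0055,0.14,-0.665],[0.03,0.111,0.0055,0.14,-0.665],[0.03,0.111,0.0055,0.14,-0.665]])

```text
time_s: 27.75
position: [0.5207, 0.3842, 0.0881]
orientation: [-1.236, -2.887, 0.003]
contact_force: [-0.4, -0.0, -0.9]
finger_gap: 0.0394
grip_force: 30.0
```

Run:
```python
from h import *
p=cam('wrist');s=arm.read_state(); print(s['finger_gap'],s['grip_force'])
inc(.5066,.0676,.04,.0965);inc(.5178,-.0479,.04,.0965)
```

```text
0.0392547241750507 29.99971568584442
inc [-0.2194 -0.2285  0.0483] turn 0.665 curphi 0.7615 pos [0.5207 0.3842 0.0878] q [ 0.62  0.62  1.65  0.    0.87 -0.14]
inc [-0.3108 -0.3001  0.0484] turn 0.665 curphi 0.7615 pos [0.5207 0.3842 0.0878] q [ 0.62  0.62  1.65  0.    0.87 -0.14]
```

carry_out(increments=[[0.03,-0.311,-0.3,0,0.665],[0.03,-0.311,-0.3,0,0.665],[0.03,-0.311,-0.3,0,0.665],[0.03,-0.311,-0.3,0,0.665],[0.03,-0.311,-0.3,0,0.665],[0.03,-0.311,-0.3,0,0.665],[0.03,-0.311,-0.3,0,0.665],[0.03,-0.311,-0.3,0,0.665],[0.03,-0.311,-0.3,0.03,0.665],[0.03,-0.311,-0.3,0.0485,0.665],[0.03,-0.311,-0.3,0.0485,0.665],[0.03,-0.311,-0.3,0.0485,0.665],[0.03,-0.311,-0.3,0.0485,0.665]])

```text
time_s: 29.42
position: [0.5196, -0.0469, 0.0414]
orientation: [2.11, 2.326, 0.001]
contact_force: [0.7, -0.2, 0.0]
finger_gap: 0.0391
grip_force: 30.0
```

```bash
cat > hp.py <<'E'
from h import *
import sys
bx,by=float(sys.argv[1]),float(sys.argv[2])
p=cam('wrist',sys.argv[3] if len(sys.argv)>3 else None); st=arm.read_state(); s=st['position']
for dz in(.0235,.0245): print(held(p,s[2]+dz,s[0],s[1]))
m=held(p,s[2]+.0242,s[0],s[1])[0]; print('mount-tcp',m[:2]-s[:2], st['finger_gap'],st['grip_force'])
inc(s[0]+bx-m[0],s[1]+by-m[1],.0195,.0965)
E
python3 hp.py .5178 -.0479
```

```text
(array([ 0.51919486, -0.04889903,  0.01308032]), 41, np.float64(0.0001222390429521051))
(array([ 0.51910544, -0.04829433,  0.01292011]), 41, np.float64(0.00011926854510731569))
mount-tcp [-0.00037105 -0.00129729] 0.039289460623455924 29.999724626541138
inc [ 0.0006 -0.0014  0.0219] turn 0.0004 curphi 0.0969 pos [ 0.5196 -0.0471  0.0414] q [-0.11  0.56  1.95  0.    0.63 -0.21]
```

carry_out(increments=[[0.03,0.0006,-0.0014,0,0],[0.03,0.0006,-0.0014,0.008,0],[0.03,0.0006,-0.0014,0.014,0],[0.03,0.0006,-0.0014,0.018,0],[0.03,0.0006,-0.0014,0.0205,0],[0.03,0.0006,-0.0014,0.0215,0],[0.03,0.0006,-0.0014,0.0215,0]])

```text
time_s: 30.35
position: [0.5172, -0.0469, 0.0211]
orientation: [-2.111, -2.326, 0.001]
contact_force: [-7.6, 0.4, 29.4]
finger_gap: 0.0397
grip_force: 30.0
```

carry_out(increments=[[0.03,0,0,-0.001,0],[0.03,0,0,-0.001,0],[0.054,0,0,-0.001,0],[0.054,0,0,-0.001,0],[0.054,0,0,-0.001,0],[0.054,0,0,-0.03,0],[0.054,0,0,-0.08,0],[0.054,0,0,-0.14,0],[0.06,0.2,0.07,-0.21,0],[0.06,0.32,0.03,-0.21,0],[0.06,0.32,0.03,-0.21,0],[0.06,0.32,0.03,-0.21,0],[0.06,0.32,0.03,-0.21,0],[0.06,0.32,0.03,-0.21,0],[0.06,0.32,0.03,-0.21,0],[0.06,0.32,0.03,-0.21,0]])

```text
time_s: 32.35
position: [0.5163, 0.2729, 0.2284]
orientation: [-2.113, -2.325, 0.003]
contact_force: [-1.2, 0.2, -0.5]
finger_gap: 0.0601
grip_force: 0.0
```

Run:
```python
from h import *
s=arm.read_state(); print(s['time_s'],s['position']); p=cam('wrist')
for d in discs(p,.033,.40,.66,.20,.46): print(np.round(d,4))
inc(.4888,.4165,.0075,.76)
t=cam('top'); print(discs(t,.044,.48,.56,-.08,.04))
```

```text
32.35 [0.51630438 0.27290856 0.22842547]
[4.889000e-01 4.166000e-01 2.690000e-02 1.186593e+02]
[5.174000e-01 2.251000e-01 3.190000e-02 1.111936e+02]
[4.342000e-01 2.260000e-01 3.180000e-02 1.107089e+02]
[5.23900e-01 3.02400e-01 2.12000e-02 1.09689e+02]
[4.37800e-01 3.09900e-01 2.13000e-02 1.09532e+02]
inc [ 0.1459 -0.0136  0.2209] turn -0.6652 curphi 0.0948 pos [0.5164 0.2727 0.2285] q [ 0.47  0.36  1.72 -0.    1.07  0.37]
[(0.5113244667053223, 0.010724882125854492, np.float64(0.02475371751684577), np.float64(35.448484089771014)), (0.5168200035095215, -0.047706985473632814, np.float64(0.02450168250024127), np.float64(34.1495959866093))]
```

carry_out(increments=[[0.056,0.145,-0.0135,0.06,-0.665],[0.056,0.145,-0.0135,0.1,-0.665],[0.056,0.145,-0.0135,0.13,-0.665],[0.056,0.145,-0.0135,0.14,-0.665],[0.056,0.145,-0.0135,0.15,-0.665],[0.056,0.145,-0.0135,0.18,-0.665],[0.056,0.145,-0.0135,0.205,-0.665],[0.056,0.145,-0.0135,0.2205,-0.665],[0.056,0.145,-0.0135,0.2205,-0.665],[0.03,0.145,-0.0135,0.2205,-0.665],[0.03,0.145,-0.0135,0.2205,-0.665],[0.03,0.145,-0.0135,0.2205,-0.665],[0.03,0.145,-0.0135,0.2205,-0.665],[0.03,0.145,-0.0135,0.2,-0.665],[0.03,0.145,-0.0135,0.15,-0.665],[0.03,0.145,-0.0135,0.14,-0.665],[0.03,0.145,-0.0135,0.14,-0.665],[0.03,0.145,-0.0135,0.14,-0.665]])

```text
time_s: 34.7
position: [0.4884, 0.417, 0.0881]
orientation: [-1.236, -2.887, 0.003]
contact_force: [-0.2, 0.1, -1.2]
finger_gap: 0.0394
grip_force: 30.0
```

Run:
```python
from h import *
p=cam('wrist');s=arm.read_state(); print(s['finger_gap'],s['grip_force'])
inc(.5066,.0686,.04,.0965)
```

```text
0.03933481298014194 29.999686181545258
inc [-0.2647 -0.227   0.0484] turn 0.6651 curphi 0.7616 pos [0.4883 0.4169 0.0878] q [ 0.69  0.62  1.66  0.    0.86 -0.07]
```

carry_out(increments=[[0.03,-0.265,-0.227,0,0.665],[0.03,-0.265,-0.227,0,0.665],[0.03,-0.265,-0.227,0,0.665],[0.03,-0.265,-0.227,0,0.665],[0.03,-0.265,-0.227,0,0.665],[0.03,-0.265,-0.227,0,0.665],[0.03,-0.265,-0.227,0,0.665],[0.03,-0.265,-0.227,0.03,0.665],[0.03,-0.265,-0.227,0.0465,0.665],[0.03,-0.265,-0.227,0.0465,0.665],[0.03,-0.265,-0.227,0.0465,0.665],[0.03,-0.265,-0.227,0.0465,0.665]])

```text
time_s: 36.25
position: [0.5083, 0.0695, 0.0434]
orientation: [2.111, 2.326, 0.002]
contact_force: [-1.4, -1.7, -0.5]
finger_gap: 0.0395
grip_force: 30.0
```

```bash
python3 hp.py .5066 .0676
```

```text
(array([0.50785685, 0.06773139, 0.01308177]), 41, np.float64(0.00010639242898747257))
(array([0.50783905, 0.06834264, 0.01286959]), 41, np.float64(0.0001061290069480289))
mount-tcp [-0.00043154 -0.0012127 ] 0.039668604340640755 29.999669194221497
inc [-0.0004 -0.0013  0.0239] turn 0.0003 curphi 0.0968 pos [0.5082 0.0694 0.0434] q [ 0.11  0.55  1.97 -0.    0.62  0.02]
```

carry_out(increments=[[0.03,-0.0004,-0.0013,0,0],[0.03,-0.0004,-0.0013,0.01,0],[0.03,-0.0004,-0.0013,0.016,0],[0.03,-0.0004,-0.0013,0.02,0],[0.03,-0.0004,-0.0013,0.022,0],[0.03,-0.0004,-0.0013,0.0225,0],[0.03,-0.0004,-0.0013,0.0225,0]])

```text
time_s: 37.17
position: [0.5061, 0.0685, 0.0208]
orientation: [-2.111, -2.326, 0.001]
contact_force: [-4.0, -0.7, 11.0]
finger_gap: 0.0397
grip_force: 30.0
```

carry_out(increments=[[0.03,0,0,-0.0005,0],[0.054,0,0,-0.0005,0],[0.054,0,0,-0.0005,0],[0.054,0,0,-0.0005,0],[0.054,0,0,-0.03,0],[0.054,0,0,-0.08,0],[0.054,0,0,-0.14,0],[0.06,0,0,-0.2,0],[0.06,-0.395,-0.065,-0.23,0],[0.06,-0.395,-0.065,-0.23,0],[0.06,-0.395,-0.065,-0.23,0],[0.06,-0.395,-0.065,-0.23,0],[0.06,-0.395,-0.065,-0.23,0],[0.06,-0.395,-0.065,-0.23,0],[0.06,-0.395,-0.065,-0.23,0],[0.06,-0.395,-0.065,-0.23,0],[0.06,-0.395,-0.065,-0.23,0]])

```text
time_s: 39.3
position: [0.4795, -0.3299, 0.2498]
orientation: [-2.111, -2.325, -0.0]
contact_force: [-0.5, 0.5, 0.3]
finger_gap: 0.0598
grip_force: 0.0
```

Run:
```python
from h import *
s=arm.read_state(); print(s['time_s'],s['position']); p=cam('wrist')
np.save('w6.npy',dict(p),allow_pickle=True)
a=warp(p,.056,.37,.52,-.37,-.22); b=warp(p,.006,.37,.52,-.37,-.22)
cv2.imwrite('pics/li.png',np.hstack([a,b])[:,:,::-1])
t=cam('top'); print(discs(t,.044,.48,.56,-.08,.10)); print([np.round(d[:3],4) for d in discs(t,.034,.55,.67,-.37,-.22)])
for d in search_frame(p,'light'): print(d, atz(p,d['uv'],.03))
```

```text
39.3 [ 0.47953944 -0.32985365  0.24976485]
[(0.5169699630737304, -0.04767259216308592, np.float64(0.027570346537664197), np.float64(77.99887126649688)), (0.5060177555084229, 0.06816243362426758, np.float64(0.027443053596690886), np.float64(77.96547103503977)), (0.5114114341735839, 0.010775581359863284, np.float64(0.027665431884012305), np.float64(77.45090962441314))]
[array([ 0.613 , -0.2525,  0.022 ]), array([ 0.6104, -0.2916,  0.0219]), array([ 0.609 , -0.3295,  0.022 ])]
{'uv': [279.6, 159.5], 'score': 0.75} [ 0.44446388 -0.29523697  0.03      ]
```

View pics/li.png

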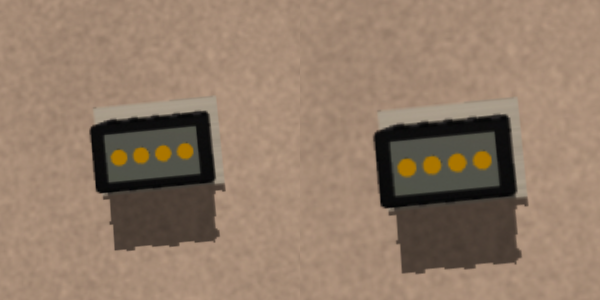

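The three 40 mm mounts check within about 1 mm of the centres of bays 1–3, and the left-overs stand in the tray. In the left panel (plane z=56 mm) the light's body corners are (91,127), (208,111), (215,183) and (97,192). That puts it at about (0.4465,-0.2965), turned about 0.105 rad.

Run:
```python
from h import *
p=np.load('w6.npy',allow_pickle=True).item()
g=cv2.cvtColor(warp(p,.056,.37,.52,-.37,-.22,4000.),cv2.COLOR_RGB2HSV)
m=((g[...,0]>60)&(g[...,0]<150)&(g[...,2]>40)|(g[...,1]>200)&(g[...,2]>90)).astype(np.uint8); m=cv2.morphologyEx(m,cv2.MORPH_CLOSE,np.ones((15,15))); m=cv2.morphologyEx(m,cv2.MORPH_OPEN,np.ones((25,25)))
for c in cv2.findContours(m,cv2.RETR_EXTERNAL,cv2.CHAIN_APPROX_NONE)[0]:
    r=cv2.minAreaRect(c)
    if cv2.contourArea(c)>4000: print(.37+r[0][0]/4000,-.22-r[0][1]/4000,np.array(r[1])/4,r[2])
inc(.4465,-.2965,.03,-1.466)
```

```text
inc [ 0.036  -0.03    0.2201] turn 1.564 curphi 0.098 pos [ 0.48   -0.3295  0.2501] q [-0.62  0.33  1.7   0.    1.11 -0.72]
```

carry_out(increments=[[0.06,0.036,-0.03,0.1,1.564],[0.06,0.036,-0.03,0.1,1.564],[0.06,0.036,-0.03,0.1,1.564],[0.06,0.036,-0.03,0.1,1.564],[0.06,0.036,-0.03,0.1,1.564],[0.06,0.036,-0.03,0.1,1.564],[0.06,0.036,-0.03,0.1,1.564],[0.06,0.036,-0.03,0.1,1.564],[0.06,0.036,-0.03,0.1,1.564],[0.06,0.036,-0.03,0.1,1.564],[0.06,0.036,-0.03,0.1,1.564]])

```text
time_s: 40.83
position: [0.4467, -0.2974, 0.1503]
orientation: [3.137, 0.165, 0.0]
contact_force: [0.4, 0.7, -0.0]
finger_gap: 0.06
grip_force: 0.0
```

Run:
```python
from h import *
p=cam('wrist','w7.png');inc(.4465,-.2965,.03,-1.466)
for l in('light',):print([(np.round(d['uv']).tolist(),round(d['score'],2)) for d in search_frame(p,l)])
for c in((-.03,-.017),(.03,-.017),(.03,.017),(-.03,.017)):
    a=.105; X=[.4465+c[0]*np.cos(a)-c[1]*np.sin(a),-.2965+c[0]*np.sin(a)+c[1]*np.cos(a),.056]; print(np.round(proj(p,X)))
```

```text
inc [-0.     -0.001   0.1203] turn 0.0002 curphi -1.4658 pos [ 0.4466 -0.2975  0.1503] q [-0.61  0.39  1.88 -0.    0.87  0.86]
[([310.0, 227.0], 0.75)]
[339. 281.]
[341. 188.]
[284. 188.]
[286. 281.]
```

View pics/w7.png

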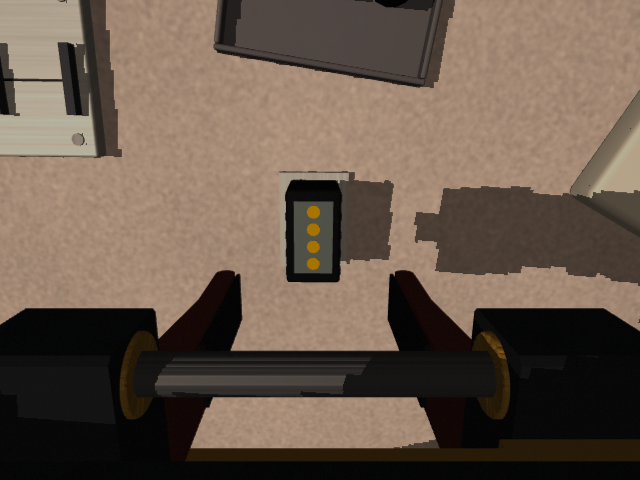

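The body's top face spans columns 286–341 and rows 196–281, square to the fingers and centred between them. Grip it.

carry_out(increments=[[0.06,-0.002,-0.001,0.05,0],[0.06,-0.002,-0.001,0.09,0],[0.06,-0.002,-0.001,0.11,0],[0.06,-0.002,-0.001,0.12,0],[0.06,-0.002,-0.001,0.12,0],[0.025,-0.002,-0.001,0.12,0],[0.025,-0.002,-0.001,0.12,0],[0.025,-0.002,-0.001,0.12,0],[0.025,-0.002,-0.001,0.12,0],[0.025,-0.002,-0.001,0.12,0],[0.025,-0.002,-0.001,0.1,0],[0.025,-0.002,-0.001,0.04,0],[0.025,-0.002,-0.001,0.03,0],[0.025,-0.002,-0.001,0.03,0],[0.025,-0.002,-0.001,0.03,0]], squeeze=40)

```text
time_s: 42.8
position: [0.4434, -0.2963, 0.1186]
orientation: [-3.136, -0.162, 0.004]
contact_force: [0.1, -0.7, -3.2]
finger_gap: 0.0337
grip_force: 40.0
```

Run:
```python
from h import *
p=cam('wrist');s=arm.read_state(); print(s['finger_gap'],s['grip_force'],s['contact_force'],s['time_s'])
inc(.6187,.0513,.12,.0965)
```

```text
0.03352205018050153 39.99923050403595 [ 0.54958356  0.02630559 -2.00397914] 42.85
inc [ 0.2103 -0.3277 -0.0013] turn -1.564 curphi -1.4675 pos [ 0.4433 -0.2964  0.1185] q [-0.61  0.44  1.9  -0.    0.8   0.86]
```

carry_out(increments=[[0.025,0.21,-0.328,-0.01,-1.564],[0.025,0.21,-0.328,-0.01,-1.564],[0.025,0.21,-0.328,-0.01,-1.564],[0.025,0.21,-0.328,-0.01,-1.564],[0.025,0.21,-0.328,-0.01,-1.564],[0.025,0.21,-0.328,-0.01,-1.564],[0.025,0.21,-0.328,-0.01,-1.564],[0.025,0.21,-0.328,-0.01,-1.564],[0.025,0.21,-0.328,-0.01,-1.564],[0.025,0.21,-0.328,-0.01,-1.564],[0.025,0.21,-0.328,-0.01,-1.564],[0.025,0.21,-0.328,-0.01,-1.564]])

```text
time_s: 44.35
position: [0.6193, 0.0507, 0.1298]
orientation: [-2.113, -2.325, 0.001]
contact_force: [0.3, 0.7, -2.2]
finger_gap: 0.0336
grip_force: 40.0
```

Run:
```python
from h import *
p=cam('wrist','w8.png');s=arm.read_state(); print(s['finger_gap'],s['grip_force'],s['contact_force'],s['time_s'])
inc(.6187,.0513,.075,.0965)
```

```text
0.03372686365796591 39.99919652938843 [ 0.01430408  0.46756063 -2.6226579 ] 44.4
inc [ 0.0007 -0.0006  0.055 ] turn -0.0008 curphi 0.0957 pos [0.6194 0.0507 0.13  ] q [ 0.06  0.53  1.7  -0.    0.91 -0.03]
```

View pics/w8.png

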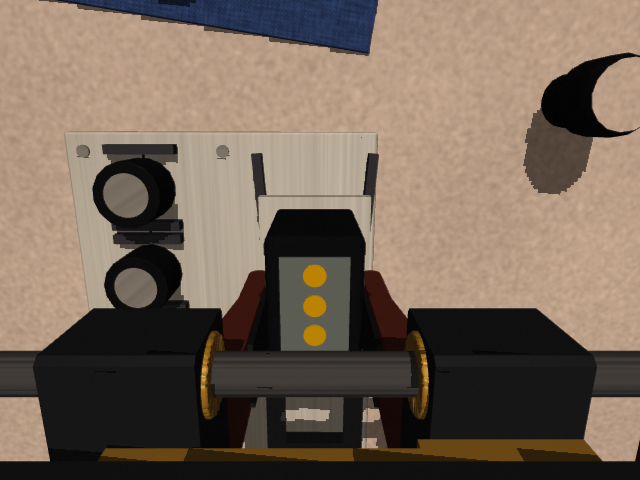

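The light is square in the grip, with the flange over the flared guides (columns 258 and 372). Lower it into the mouth.

carry_out(increments=[[0.025,0.0007,-0.0006,0.03,0],[0.025,0.0007,-0.0006,0.055,0],[0.025,0.0007,-0.0006,0.065,0],[0.025,0.0007,-0.0006,0.073,0],[0.025,0.0007,-0.0006,0.079,0],[0.025,0.0007,-0.0006,0.083,0],[0.025,0.0007,-0.0006,0.085,0],[0.025,0.0007,-0.0006,0.085,0],[0.025,0.0007,-0.0006,0.085,0]])

```text
time_s: 45.52
position: [0.619, 0.0515, 0.0454]
orientation: [2.112, 2.326, 0.001]
contact_force: [0.2, -0.7, -1.9]
finger_gap: 0.0339
grip_force: 40.0
```

carry_out(increments=[[0.025,0,0,0.0005,0],[0.025,0,0,0.001,0],[0.025,0,0,0.001,0],[0.025,0,0,0.001,0]])

```text
time_s: 46.02
position: [0.619, 0.0514, 0.0449]
orientation: [2.111, 2.326, 0.0]
contact_force: [-2.3, -0.1, 5.3]
finger_gap: 0.0337
grip_force: 40.0
```

carry_out(increments=[[0.025,0,0,-0.0007,0],[0.025,-0.006,0,-0.0007,0],[0.025,-0.014,0,-0.0007,0],[0.025,-0.022,0,-0.0007,0],[0.025,-0.03,0,-0.0007,0],[0.025,-0.038,0,-0.0007,0],[0.025,-0.046,0,-0.0007,0],[0.025,-0.054,0,-0.0007,0],[0.025,-0.06,0,-0.0007,0],[0.025,-0.06,0,-0.0007,0]])

```text
time_s: 47.28
position: [0.6247, -0.0094, 0.0449]
orientation: [2.111, 2.325, -0.001]
contact_force: [0.4, -3.2, -0.2]
finger_gap: 0.0336
grip_force: 40.0
```

Run:
```python
from h import *
p=cam('wrist');s=arm.read_state(); print(s['finger_gap'],s['contact_force'],s['ft_torque']); inc(.6310,-.0751,.0449,.0965)
```

```text
0.03331877285764976 [ 0.52897067 -2.51981914  0.20775526] [-0.69550276  0.06010412 -0.00346351]
inc [-0.0661 -0.0001  0.0001] turn 0.0002 curphi 0.0967 pos [ 0.6247 -0.0093  0.0449] q [-0.03  0.66  1.72 -0.    0.77 -0.13]
```

carry_out(increments=[[0.025,-0.008,0,0,0],[0.025,-0.016,0,0,0],[0.025,-0.024,0,0,0],[0.025,-0.032,0,0,0],[0.025,-0.04,0,0,0],[0.025,-0.047,0,0,0],[0.025,-0.053,0,0,0],[0.025,-0.058,0,0,0],[0.025,-0.062,0,0,0],[0.025,-0.062,0,0,0]])

```text
time_s: 48.58
position: [0.6308, -0.0711, 0.045]
orientation: [2.111, 2.325, -0.001]
contact_force: [-0.2, -3.3, 1.0]
finger_gap: 0.034
grip_force: 40.0
```

Run:
```python
from h import *
p=cam('wrist');s=arm.read_state(); print(s['finger_gap'],s['contact_force'],s['ft_torque']); inc(.6310,-.0751,.0449,.0965)
```

```text
0.033816476680603114 [ 0.39198455 -5.08555881 -0.3095    ] [-0.88221453  0.037034   -0.03891362]
inc [-0.004  -0.0002  0.0001] turn 0.0003 curphi 0.0968 pos [ 0.6308 -0.0711  0.045 ] q [-0.13  0.67  1.69 -0.    0.78 -0.23]
```

carry_out(increments=[[0.025,-0.001,0,0,0],[0.025,-0.002,0,0,0],[0.025,-0.003,0,0,0],[0.025,-0.004,0,0,0],[0.025,-0.005,0,0,0],[0.025,-0.005,0,0,0]])

```text
time_s: 49.38
position: [0.631, -0.0744, 0.0449]
orientation: [-2.112, -2.325, -0.001]
contact_force: [0.2, 4.5, 1.8]
finger_gap: 0.0338
grip_force: 40.0
```

carry_out(increments=[[0.025,-0.001,0,0,0],[0.025,-0.0015,0,0,0],[0.025,-0.0015,0,0,0]])

```text
time_s: 49.75
position: [0.631, -0.0746, 0.045]
orientation: [-2.111, -2.324, -0.002]
contact_force: [0.5, 11.5, 3.7]
finger_gap: 0.0337
grip_force: 40.0
```

Run:
```python
from h import *
p=cam('wrist','w9.png');s=arm.read_state(); print(s['finger_gap'],s['contact_force'],s['position'])
t=cam('top'); print('y cam light',[ (d['uv'],round(d['score'],2)) for d in search_frame(t,'detent_near')])
```

```text
0.033765871457368195 [-1.00274428 11.50130005  2.42373865] [ 0.63104522 -0.07465858  0.0450322 ]
y cam light [([341.9, 296.5], 0.28)]
```

View pics/w9.png

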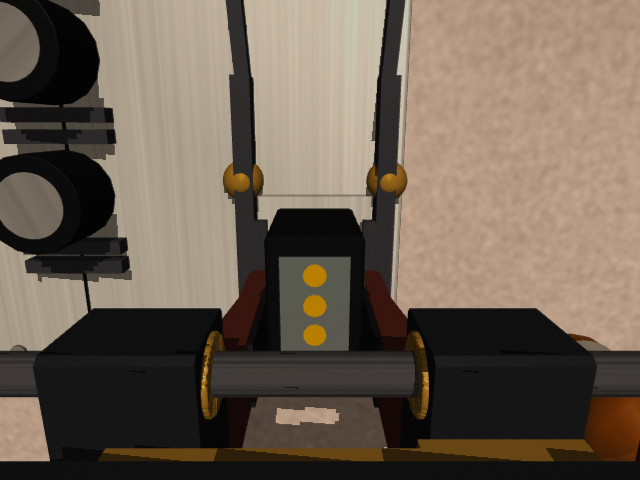

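The light is against the end stop: force rises while the position holds. Both brass plungers, at (243,181) and (387,181), show out just behind the flange edge at row 195. Relax the push, release and lift.

carry_out(increments=[[0.025,0.0015,0,0,0],[0.025,0.0015,0,0,0],[0.052,0.0015,0,0,0],[0.052,0.0015,0,0,0],[0.052,0.0015,0,0,0],[0.052,0.0015,0,0,0],[0.052,0.0015,0,-0.04,0],[0.052,0.0015,0,-0.1,0],[0.052,-0.02,-0.03,-0.16,0],[0.052,-0.02,-0.03,-0.2,0],[0.052,-0.02,-0.03,-0.2,0],[0.052,-0.02,-0.03,-0.2,0],[0.052,-0.02,-0.03,-0.2,0]])

```text
time_s: 51.52
position: [0.6024, -0.0989, 0.2431]
orientation: [-2.11, -2.324, 0.003]
contact_force: [-0.4, -0.9, -0.4]
finger_gap: 0.052
grip_force: 0.0
```

Run:
```python
from h import *
s=arm.read_state(); print(s['time_s'],s['position'],s['contact_force'])
p=cam('wrist'); a=cv2.resize(warp(p,.022,.46,.72,-.16,.12,2000.),None,fx=1.05,fy=1.05); cv2.imwrite('pics/end.png',a[:,:,::-1])
for d in discs(p,.044,.46,.56,-.14,.12): print(np.round(d[:3],4))
t=cam('top')
print('fresh/bay',[np.round(d[:3],4).tolist() for d in discs(t,.044,.48,.55,-.08,.10)]); print('tray',[np.round(d[:3],4).tolist() for d in discs(t,.034,.55,.67,-.37,-.22)]); print('mat',[np.round(d[:3],4).tolist() for d in discs(t,.033,.40,.66,.15,.45)])
```

```text
51.525 [ 0.6024149  -0.09894126  0.24310562] [-0.39061786 -0.87753707 -0.3655968 ]
[0.5109 0.0102 0.0259]
[ 0.5164 -0.0485  0.0259]
fresh/bay [[0.5114, 0.0108, 0.0279], [0.517, -0.0477, 0.0277], [0.506, 0.0682, 0.0277]]
tray []
mat [[0.5172, 0.2265, 0.0333], [0.4344, 0.2273, 0.0333], [0.4379, 0.3107, 0.0229], [0.5236, 0.3034, 0.0229]]
```

View pics/end.png

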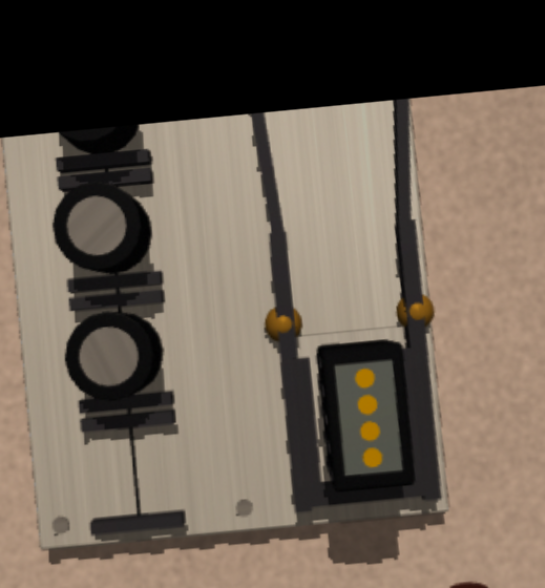

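The light sits home against the end stop, with both plungers at (283,323) and (416,311) where they were before insertion, so they are out behind the flange. The mounts stand within about 1.5 mm of their bay centres. Hand in.

```bash
python3 -c "
from cell import job; print(job.hand_in())"
```

```text
the job is handed in; nothing more can be done
None
```

The job is handed in at about 52 s, verdict not shown: three left-over mounts are in the tray, three 40 mm mounts stand within about 1.5 mm of centre in bays 1–3, and the light module is fully home with both plungers out.

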